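# Move the router's work on by one station

### The job

Both operations on the router are done, so move the work on one station: the finished bearing housing goes from the nest plate into the carrier on the bench, the bored block from the air vise into the nest plate, and the raw block from the carrier into the vise. Every station takes only one part, so set one down on the empty rubber mat meanwhile if you like. Set the parts down (no dropping) flat, the same way up, centred and square in their places, let go, and leave the oil bottle, the brush and the caliper where they are.

Things in the scene. Friction and masses are not known exactly. Their poses are not given: they have to be found in the camera images.
- blank_mid (a point): Raw block: plain solid aluminium block without any hole, 76 mm long, 44 wide, 36 tall. Point: its centre, 18 mm above its underside; x along its length, y across, z up; 0.2 to 0.45 kg. At the start it lies in the carrier.
- half_mid (a point): Bored block: aluminium block of full height over its whole length with one upright round 28 mm bore through its middle, 76 mm long, 44 wide, 36 tall. Point: its centre, 18 mm above its underside; x along its length, y across, z up; 0.2 to 0.4 kg. At the start it lies between the vise jaws.
- housing_mid (a point): Finished bearing housing: aluminium, upright 28 mm bore in its middle, both ends milled down to feet 18 mm long, 14 high, with two small screw holes each; only the middle 40 mm is full height. Overall 76 mm long, 44 wide, 36 tall. Point: its centre, 18 mm above its underside; x along its length, y across, z up; 0.12 to 0.27 kg. At the start in the nest plate.
- vise_seat (a point): Fixed on the machine bed (top 50 mm above the bench). Air vise, dark steel, 200 x 70 mm. Point: centre of the flat seat, 24 mm above the bed. x: along a part lying in it, z up. Jaw faces (fixed open) stand 47 mm either side along x, 14 mm above the seat; an actuator block behind the +x jaw rises 24 mm above it. Sides (y) open: base to y = +-35 mm, low lugs at the corners.
- nest_seat (a point): Fixed on the machine bed (top 50 mm above the bench). Nest plate, black anodised, 170 x 110 x 20 mm. Point: centre of its raised steel rest, 26 mm above the bed. x: along a part lying in it, z up. End stops at x = +-47 mm and four 8 mm pins at x = +-30, y = +-35 mm rise 10 mm above the rest; sides open for fingers between the pins. Swing clamps, 37 mm above the rest, at (+68, +38) and (-68, -38) mm.
- carrier_seat (a point): Workpiece carrier: grey plastic plate 130 x 110 x 12 mm, heavy, does not move, on the bench, with four steel corner angles. Point: centre of its top face. x: along a part lying in it, z up. The angles are 14 mm high and enclose 96 x 64 mm; the sides are open between x = -32 and +32 mm.
- mat_top (a point): Free set-down spot: flat black rubber mat 130 x 110 x 6 mm stuck to the bench, empty at the start. Point: centre of its top face; x along its 130 mm side, z up. It need not be used.
- oil_mid (a point): Bystander: white plastic oil bottle with black cap, upright on the bench, 52 mm across, 120 tall. Point: its centre, half-way up.
- brush_mid (a point): Bystander: chip brush lying on the bench, 150 mm long, 36 wide, 14 tall. Point: about its middle, half-way up; x from handle to bristles.
- caliper_mid (a point): Bystander: caliper lying on the bench, 220 mm long, 13 tall. Point: middle of its beam; x along the beam.
Mind the look-alikes: they are no part of the job. Leave any green look-alike of the part that bears half_mid alone.

How it is judged:
At the end, for the whole second after the job is handed in: Housing in the carrier, bored block in the nest plate, raw block in the vise: each centre within 15 mm (from above) of its seat centre and 14 to 22 mm above the seat, upright within 0.1 rad, length within 0.2 rad of the seat x axis, released and at rest (horizontal distance between housing_mid and carrier_seat below 0.015 m and z of housing_mid in the frame of carrier_seat between 0.014 and 0.022 m and angle between each of housing_mid, half_mid, blank_mid's own z axis and vertical below 0.1 rad and angle between the x axis of housing_mid and the x axis of carrier_seat, either way round below 0.2 rad and horizontal distance between half_mid and nest_seat below 0.015 m and z of half_mid in the frame of nest_seat between 0.014 and 0.022 m and angle between the x axis of half_mid and the x axis of nest_seat, either way round below 0.2 rad and horizontal distance between blank_mid and vise_seat below 0.015 m and z of blank_mid in the frame of vise_seat between 0.014 and 0.022 m and angle between the x axis of blank_mid and the x axis of vise_seat, either way round below 0.2 rad and linear speed of each of housing, half, blank below 0.02 m/s and angular speed of each of housing, half, blank below 0.2 rad/s); the robot touches nothing.
It fails at once if the oil bottle, the brush or the caliper is shifted by more than 30 mm or tipped (distance of any of oil_mid, brush_mid, caliper_mid from where it was at the start of the episode above 0.03 m).
It fails at once if the raw block is let go in the air, its centre more than 150 mm above the bench (some 55 mm above the fixtures) (height (world z) of blank_mid above 0.15 m and contact force between blank and the fingers below 0.01 N).
It fails at once if the bored block is let go in the air, its centre more than 150 mm above the bench (some 55 mm above the fixtures) (height (world z) of half_mid above 0.15 m and contact force between half and the fingers below 0.01 N).
It fails at once if the finished housing is let go in the air, its centre more than 150 mm above the bench (some 55 mm above the fixtures) (height (world z) of housing_mid above 0.15 m and contact force between housing and the fingers below 0.01 N).
It also fails if it takes over 107 s, if anything falls off the work surface, if the arm or the gripper's body presses on something with over 40 N, if the wrist force passes 120 N, or if a joint passes its speed limit or range.

### The arm

A 6-joint arm with a two-finger parallel gripper is mounted at the origin on the work surface. World frame = base frame: x ahead of the robot, y to its left, z up, the work surface at z = 0. Lengths are in m, angles in rad, forces in N, time in s.
With the tool pointing down it reaches from about 0.425 to 0.95 m from the base axis. Payload 3.5 kg.
Tool frame: the origin (TCP) lies at the very end of the fingers, on their centre line; the grasp point (between the pads) lies 19 mm behind it; y points along the fingers, z is the direction in which the jaws open and shut, and the axes are right-handed (so a half turn about y gives the same grasp; the last joint's range is limited). The gripper opens to 85 mm and grips with 20 to 120 N. Pads are 22 mm wide; open, the fingers measure 114 mm over their backs; the gripper's body (76 mm by 85 mm) begins 54 mm behind the grasp point. The pads swing forward as they close: fully open they stand 13 mm farther back than shut.
Start: joints at [1.095, 0.286, 1.577, -0, 1.279, -0.15], TCP at [0.216, 0.639, 0.231] pointing down, gripper open.
Joint ranges: [-2.77, 2.77], [-0.9, 2.22], [0.21, 2.48], [-1.53, 4.67], [0.24, 2.81], [-2.84, 2.84]. Speed limits (rad/s): [2.79, 2.79, 3.14, 3.14, 3.14, 3.14].

### API

Orientations are given as a unit quaternion [x, y, z, w].
In Python, from plant import ctrl gives the robot as it stands. The module is installed in compiled form; this text tells all that it offers.
- The arm moves only by the tool jog_arm, never from a script. Its argument "deltas" is a list of rows, each a list of 3 entries, a list of its own where there are three numbers: the turn, a rotation vector about the tool's x, y, z in rad, then the shift along the tool's x, y, z in m, then the opening, from 0 (shut) to 1 (fully open). In form: [[[wx, wy, wz], [dx, dy, dz], gripper], ...]. A call has 1 to 10 rows; each row is the pose to reach, as a shift and turn from the pose measured when the call began, along the tool's axes at that moment; what a row does not reach only later rows make up. A row lasts 1/12 s, in which the tool goes at most 41.7 mm and 7.16 degrees, less where a joint would pass 70% of its speed; a pose out of reach is approached as far as the arm can. A call with a gripper value outside its range is refused whole. The fingers move at their own pace and stop on an object; "force" is the grip in N (left out, the last holds). Time passes only in rows, so rows that repeat a pose let the fingers close. It gives the time, the measured TCP pose, the force and the opening at its end, in the units of the state.
- ctrl.get_state(): the state, without advancing time (a new reading comes with each control period).
- ctrl.read_camera(name): name is "scene" or "top" or "wrist"; returns a dict with "pixels" (420x560x3 uint8, blue, green, red), "range_z" (420x560 float32, m along the optical axis (not along the pixel's ray), 0 where there is no reading), "fx", "fy", "cx", "cy" (pixels), "T" (4x4, takes a point from camera to world coordinates); the wrist camera has in their place "mount" (4x4, takes a point from camera to tool coordinates, whose origin is the TCP and whose axes are the tool frame's). Camera axes: x right, y up, looking along -z (the intrinsics and any distortion apply to the point x, -y, -z); pixel columns grow to the right and rows downward; lengths in m; the calibration is good to about 2 mm. The wrist camera is an equidistant fisheye: a pixel r from the principal point sees the ray r / f radians off the axis. A picture is of the moment at which its call begins: read the wrist's pose just before it.
- ctrl.sign_off(): hands the job in, once; it reports no verdict.
The state is a dict: "time": time; "qpos": joint angles; "dq": joint speeds; "joint_efforts": joint torques, N m; "eef_pos": TCP position; "tcp_rot": TCP orientation; "contact_force": force on the tool from outside, world axes, zero at the start; "wrist_torque": the same for the moment, N m; "opening": opening from 0.0 (shut) to 1.0 (fully open).
Only numpy, scipy, OpenCV 4.12 (cv2) and the standard library are available. Lean on these libraries where they do the work, as an engineer would, in place of code of your own. Each camera call takes 0.05 s, during which the arm holds its last target.

## Working session

There is one attempt and no reset: what is moved stays moved. The work goes in short steps, Python scripts to look and compute and a tool call to move; the robot and the scene stay as the last step left them, time stands still between calls to the robot, and variables do not carry over. Pictures are saved under pics/ and viewed, and the job is handed in when it is done.

Besides the shell and the picture viewer there is one more tool, called after ">>>" as name(argument=value, ...) on one line, values as JSON. jog_arm: Moves the arm, as the interface text tells. Its arguments: {"type":"object","properties":{"deltas":{"type":"array","items":{"type":"array"}},"force":{"type":"number"}},"required":["deltas"]}

```bash
mkdir -p pics
cat > h.py <<'E'
import numpy as np, cv2
from plant import ctrl
from scipy.spatial.transform import Rotation as R
def snap(n,f):
    c=ctrl.read_camera(n); cv2.imwrite('pics/'+f+'.png',c['pixels']); np.save('/tmp/'+f+'.npy',c,allow_pickle=True); return c
def load(f): return np.load('/tmp/'+f+'.npy',allow_pickle=True).item()
def pt(c,u,v,z=None):
    u=np.asarray(u);v=np.asarray(v)
    d=c['range_z'][v.astype(int),u.astype(int)]
    p=np.stack([(u-c['cx'])/c['fx']*d,-(v-c['cy'])/c['fy']*d,-d],-1)
    return p@c['T'][:3,:3].T+c['T'][:3,3]
E
python3 - <<'E'
from h import *
np.set_printoptions(precision=4,suppress=True)
s=ctrl.get_state(); print(s)
for n in('scene','top'):
    c=snap(n,n+'0'); print(n,c['fx'],c['cx'],c['cy'],c['T'],[k for k in c])
c=snap('wrist','wrist0'); print(c['mount'],c['fx'],c['cx'],c['cy'])
print(R.from_quat(s['tcp_rot']).as_matrix())
E
```

```text
{'time': 0.0, 'qpos': array([ 1.095 ,  0.2872,  1.5782, -0.    ,  1.2786, -0.15  ]), 'dq': array([-0.0014, -0.0011,  0.0017, -0.0002, -0.0005, -0.0006]), 'joint_efforts': array([ -0.0005, -40.6013, -29.2607,  -0.0003,   0.0062,   0.    ]), 'eef_pos': array([0.2157, 0.6389, 0.2299]), 'tcp_rot': array([ 0.6985, -0.1149,  0.1144, -0.697 ]), 'contact_force': array([ 0.7522, -0.2794, -0.7001]), 'wrist_torque': array([-0.0356,  0.0133, -0.0023]), 'opening': 0.9980063338433884}
scene 384.01037771448165 281.3984993785592 206.8386084126108 [[ 0.6661 -0.4303  0.6092  1.1479]
 [ 0.7457  0.3674 -0.5559 -0.4961]
 [ 0.0154  0.8246  0.5656  0.5961]
 [ 0.      0.      0.      1.    ]] ['pixels', 'range_z', 'fx', 'fy', 'cx', 'cy', 'T']
top 420.64583097996876 286.0683143437147 206.91435718009828 [[-0.0969  0.9747 -0.2014  0.3771]
 [-0.9953 -0.0948  0.0203  0.004 ]
 [ 0.0007  0.2024  0.9793  1.1439]
 [ 0.      0.      0.      1.    ]] ['pixels', 'range_z', 'fx', 'fy', 'cx', 'cy', 'T']
[[ 0.0001 -0.9654 -0.2607 -0.0666]
 [ 0.0005  0.2607 -0.9654 -0.1425]
 [ 1.     -0.      0.0005 -0.0002]
 [ 0.      0.      0.      1.    ]] 325.19226210127806 280.4654878566649 204.3138650074571
[[ 0.9474 -0.001   0.32  ]
 [-0.32   -0.0021  0.9474]
 [-0.0003 -1.     -0.0023]]
```

View pics/scene0.png

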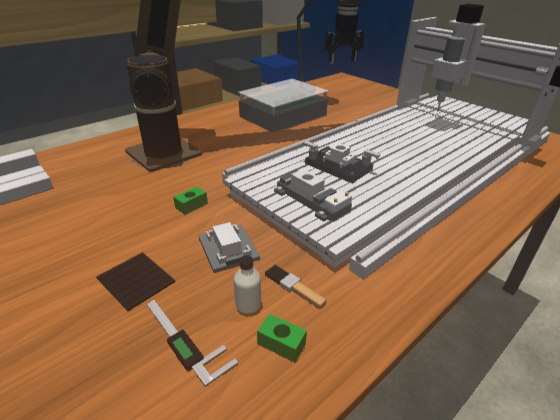

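View pics/top0.png

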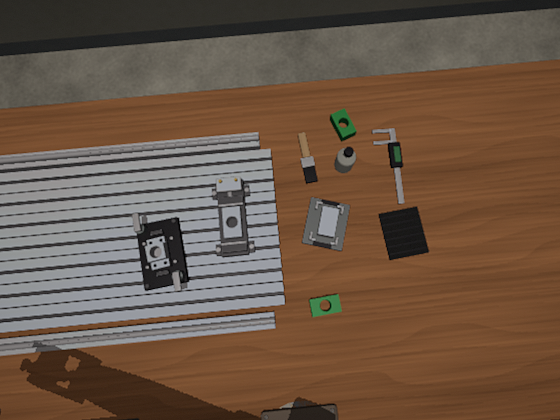

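View pics/wrist0.png

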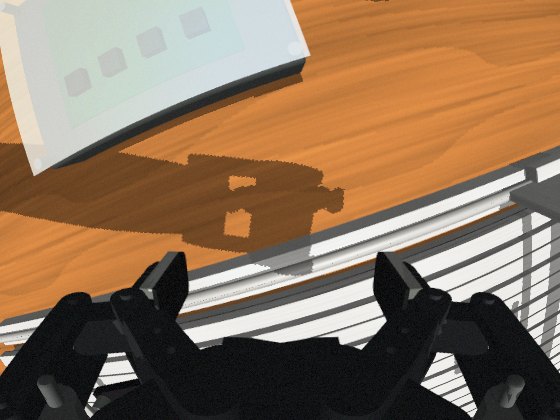

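Top view: nest plate with the housing (157,253), air vise with the silvery bored block (232,222), carrier with the raw block (328,222) and mat (403,233). The green bored blocks at (343,124) and (325,306) lie on the bench and are look-alikes; the plain one in the vise fits half_mid. Next I'll enlarge this area.

Run:
```python
from h import *
c=load('top0')['pixels']
a=cv2.resize(c[160:310,120:270],None,fx=4,fy=4,interpolation=cv2.INTER_CUBIC);cv2.imwrite('pics/cropA.png',a)
a=cv2.resize(c[160:310,290:440],None,fx=4,fy=4,interpolation=cv2.INTER_CUBIC);cv2.imwrite('pics/cropB.png',a)
```

```text
(no output)
```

View pics/cropA.png

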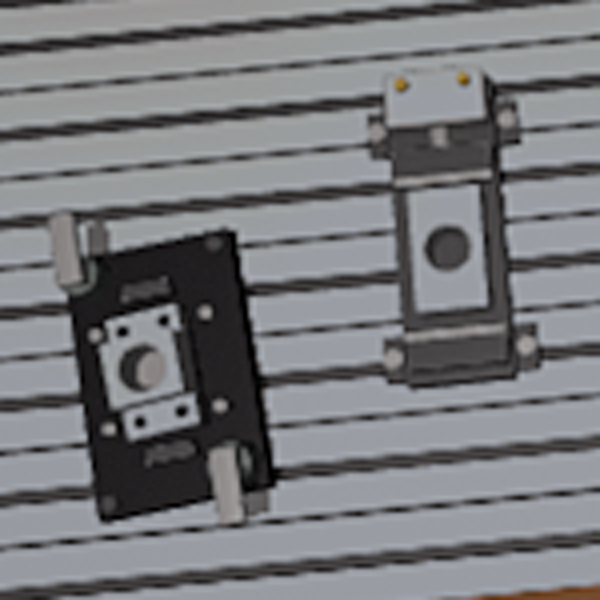

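View pics/cropB.png

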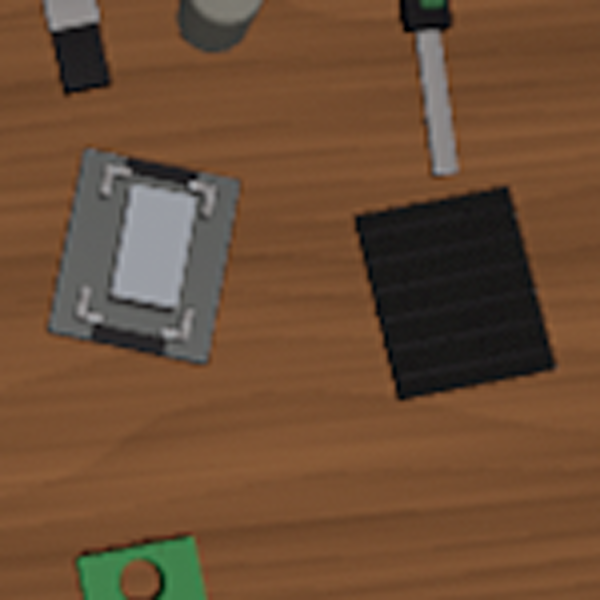

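```bash
cat > m.py <<'E'
from h import *
np.set_printoptions(precision=4,suppress=True)
for n in('top0','scene0'):
    c=load(n); d=c['range_z']; vv,uu=np.mgrid[0:420,0:560]
    P=pt(c,uu.ravel(),vv.ravel()); ok=d.ravel()>0; P=P[ok]
    def box(name,cx,cy,r,zlo,zhi):
        m=(np.hypot(P[:,0]-cx,P[:,1]-cy)<r)&(P[:,2]>zlo)&(P[:,2]<zhi)
        q=P[m]
        if len(q)<8: print(n,name,'few',len(q)); return
        (x,y),(w,h),a=cv2.minAreaRect((q[:,:2]*1000).astype(np.float32))
        if w<h: w,h,a=h,w,a+90
        print(n,name,len(q),'c',round(x,1),round(y,1),'size',round(w,1),round(h,1),'ang',round((a+90)%180-90,2),'mean',q.mean(0))
    if n=='top0':
        for k,(u,v) in dict(nest=(157,240),vise=(232,238),car=(328,222),mat=(403,233)).items(): print(k,pt(c,u,v))
        C={k:pt(c,u,v) for k,(u,v) in dict(nest=(157,240),vise=(232,238),car=(328,222),mat=(403,233)).items()}
    box('block carrier',*C['car'][:2],.07,.040,.056)
    box('carrier plate',*C['car'][:2],.12,.007,.018)
    box('carrier angles',*C['car'][:2],.12,.022,.03)
    box('block vise',*C['vise'][:2],.05,.104,.118)
    box('vise z.08-.093',*C['vise'][:2],.09,.083,.093)
    box('housing',*C['nest'][:2],.05,.106,.119)
    box('nest plate',*C['nest'][:2],.13,.064,.0745)
    box('mat',*C['mat'][:2],.1,.0035,.009)
E
python3 m.py
```

```text
nest [0.5399 0.3126 0.0941]
vise [0.5286 0.1266 0.081 ]
car [ 0.5508 -0.1246  0.0503]
mat [ 0.5077 -0.3295  0.0073]
top0 block carrier 487 c 554.7 -126.3 size 76.4 44.3 ang -17.35 mean [ 0.5536 -0.1258  0.0495]
top0 carrier plate 1255 c 531.3 -121.4 size 215.3 195.3 ang 76.01 mean [ 0.5513 -0.1205  0.0135]
top0 carrier angles 113 c 556.0 -125.4 size 111.4 78.5 ang -17.41 mean [ 0.5529 -0.1236  0.0266]
top0 block vise 259 c 553.0 120.5 size 50.2 44.7 ang 0.18 mean [0.547  0.1209 0.1113]
top0 vise z.08-.093 326 c 555.8 123.8 size 125.2 64.3 ang 1.35 mean [0.526  0.122  0.0891]
top0 housing 209 c 534.7 318.5 size 92.1 47.0 ang 16.5 mean [0.5151 0.3134 0.1128]
top0 nest plate 1741 c 511.0 309.7 size 170.0 111.5 ang 6.4 mean [0.5093 0.3055 0.0711]
top0 mat 1806 c 507.6 -330.1 size 196.0 195.8 ang 20.01 mean [ 0.5093 -0.3301  0.0063]
scene0 block carrier 468 c 554.7 -124.7 size 78.3 44.2 ang -17.02 mean [ 0.5588 -0.127   0.0479]
scene0 carrier plate 971 c 554.7 -121.6 size 132.7 111.2 ang -17.06 mean [ 0.5668 -0.1336  0.0126]
scene0 carrier angles 211 c 553.4 -121.5 size 110.4 76.3 ang -17.36 mean [ 0.5681 -0.1314  0.0259]
scene0 block vise 168 c 551.7 120.8 size 49.7 45.1 ang -1.94 mean [0.5485 0.1205 0.1095]
scene0 vise z.08-.093 209 c 556.2 123.9 size 124.7 64.4 ang 1.15 mean [0.5542 0.111  0.088 ]
scene0 housing 115 c 533.1 319.7 size 89.6 48.5 ang 16.68 mean [0.5153 0.3137 0.1109]
scene0 nest plate 643 c 510.1 309.5 size 171.4 113.7 ang 6.86 mean [0.5314 0.2908 0.0701]
scene0 mat 2396 c 522.3 -330.2 size 168.8 157.5 ang 6.74 mean [ 0.5156 -0.3322  0.0066]
```

Run:
```python
s=open('m.py').read().split("    box('block carrier'")[0]
s+='''
    box('block vise',.562,.12,.05,.104,.118)
    box('vise jaws',.562,.12,.095,.0815,.0925)
    box('vise jaws+',.562,.12,.075,.0815,.0925)
    box('vise jaws tight',.562,.12,.062,.0815,.0925)
    box('vise seat',.562,.12,.06,.070,.079)
    box('actuator',.66,.12,.06,.094,.103)
    box('housing',.512,.313,.035,.106,.119)
    box('housing feet',.512,.313,.045,.086,.096)
    box('carrier plate',.555,-.122,.09,.009,.018)
    box('mat',.508,-.33,.085,.0045,.009)
    box('nest pin/stops',.511,.31,.062,.08,.0905)
'''
exec(s)
```

```text
nest [0.5399 0.3126 0.0941]
vise [0.5286 0.1266 0.081 ]
car [ 0.5508 -0.1246  0.0503]
mat [ 0.5077 -0.3295  0.0073]
top0 block vise 454 c 566.1 120.5 size 76.6 44.7 ang 0.09 mean [0.5657 0.1203 0.1113]
top0 vise jaws 553 c 572.7 122.8 size 157.7 64.8 ang 0.15 mean [0.5702 0.1221 0.0888]
top0 vise jaws+ 487 c 565.1 123.1 size 142.8 64.7 ang 0.43 mean [0.5603 0.1216 0.0889]
top0 vise jaws tight 268 c 562.1 121.8 size 122.4 64.2 ang -1.4 mean [0.5501 0.1203 0.0888]
top0 vise seat 431 c 562.4 122.7 size 103.6 70.5 ang -0.11 mean [0.5616 0.121  0.0754]
top0 actuator 313 c 655.3 122.6 size 64.0 62.6 ang -85.87 mean [0.6664 0.1231 0.0991]
top0 housing 218 c 509.6 311.6 size 46.0 40.6 ang -80.44 mean [0.5094 0.3113 0.1128]
top0 housing feet 275 c 510.0 311.3 size 76.4 69.6 ang 8.51 mean [0.5074 0.3111 0.0913]
top0 carrier plate 1215 c 555.1 -124.0 size 131.4 109.8 ang -17.24 mean [ 0.552  -0.1205  0.0137]
top0 mat 1336 c 507.7 -328.5 size 165.4 163.7 ang 75.11 mean [ 0.5093 -0.3301  0.0069]
top0 nest pin/stops 277 c 511.2 309.0 size 114.3 77.8 ang 5.09 mean [0.5087 0.3082 0.0867]
scene0 bloc
[... 280 characters left out ...]
c 565.5 107.7 size 122.9 58.3 ang 16.64 mean [0.5749 0.1099 0.0873]
scene0 vise seat 179 c 557.6 109.4 size 101.6 71.1 ang 17.7 mean [0.5618 0.0963 0.0745]
scene0 actuator 258 c 644.2 125.7 size 85.1 66.8 ang -1.0 mean [0.662  0.1215 0.098 ]
scene0 housing 115 c 509.3 313.8 size 48.8 41.8 ang -82.64 mean [0.5106 0.3113 0.1109]
scene0 housing feet 135 c 508.2 313.9 size 80.3 57.5 ang 17.96 mean [0.5201 0.3071 0.0905]
scene0 carrier plate 940 c 554.4 -121.7 size 133.3 110.4 ang -17.63 mean [ 0.566  -0.133   0.0128]
scene0 mat 2283 c 517.3 -329.0 size 150.3 110.3 ang 5.57 mean [ 0.5136 -0.332   0.0066]
scene0 nest pin/stops 208 c 513.4 303.3 size 115.7 75.6 ang 22.34 mean [0.52   0.3037 0.0857]
```

Run:
```python
from h import *
for n in('top0','scene0'):
    c=load(n); vv,uu=np.mgrid[0:420,0:560]; P=pt(c,uu.ravel(),vv.ravel())
    z0=.0013 if n=='top0' else 0
    m=(abs(P[:,1]-.121)<.025)&(abs(P[:,0]-.565)<.11)&(abs(P[:,2]-z0-.0875)<.004)
    x=np.sort(P[m,0]); g=np.diff(x); i=g.argmax(); print(n,'jaw gap',x[0],x[i],x[i+1],x[-1],(x[i]+x[i+1])/2)
    m=(abs(P[:,1]-.121)<.025)&(abs(P[:,0]-.565)<.13)&(abs(P[:,2]-z0-.098)<.003)
    print('act',P[m,0].min(),P[m,0].max())
    # bystanders
    for nm,(a,b) in dict(oil=(.71,-.17),brush=(.68,-.08)).items(): pass
c=load('top0')
for k,(u,v) in dict(oilcap=(348,153),brushtip=(310,181),brushend=(303,134),calend=(402,201),jaw=(378,135),green2=(325,306),gantrybar=(260,320)).items(): print(k,pt(c,u,v))
```

```text
top0 jaw gap 0.49384192630044677 0.5898693561035333 0.6128105561726587 0.6512601124548999 0.601339956138096
act 0.5282915694536401 0.6860061824027156
scene0 jaw gap 0.4942934813408316 0.639916020635807 0.6666765340673979 0.6666765340673979 0.6532962773516025
act 0.5266882019970092 0.6863849396604811
oilcap [ 0.71324134 -0.18875052  0.11685201]
brushtip [ 0.67679586 -0.09284861  0.01150833]
brushend [ 0.81515761 -0.08772031  0.01501499]
calend [ 0.59611265 -0.34006453  0.00856152]
jaw [ 0.79647568 -0.30309795  0.00164447]
green2 [ 0.33559769 -0.09632878 -0.00074532]
gantrybar [0.31963632 0.07432888 0.05788523]
```

Run:
```python
from h import *
for n in('top0','scene0'):
    c=load(n); vv,uu=np.mgrid[0:420,0:560]; P=pt(c,uu.ravel(),vv.ravel())
    z0=.0013 if n=='top0' else 0
    for lo,hi in((.090,.098),(.1455,.153)):
        m=(P[:,1]>lo)&(P[:,1]<hi)&(abs(P[:,0]-.565)<.11)&(abs(P[:,2]-z0-.088)<.003)
        print(n,lo,np.sort(P[m,0]).round(3))
a=cv2.resize(load('scene0')['pixels'][130:230,260:390],None,fx=6,fy=6,interpolation=cv2.INTER_CUBIC);cv2.imwrite('pics/cropC.png',a)
```

```text
top0 0.09 [0.494 0.494 0.496 0.497 0.497 0.497 0.499 0.499 0.5   0.501 0.502 0.504
 0.504 0.504 0.507 0.507 0.509 0.509 0.509 0.511 0.512 0.512 0.514 0.514
 0.516 0.517 0.517 0.519 0.519 0.613 0.615 0.615 0.615 0.618 0.618 0.62
 0.621 0.624 0.625 0.626 0.628 0.628 0.629 0.63  0.631 0.631 0.634 0.634
 0.635 0.636 0.636 0.636 0.651 0.652 0.673]
top0 0.1455 [0.494 0.494 0.497 0.497 0.497 0.499 0.499 0.502 0.502 0.502 0.504 0.505
 0.505 0.507 0.507 0.507 0.51  0.512 0.512 0.512 0.514 0.515 0.515 0.516
 0.517 0.517 0.613 0.613 0.615 0.615 0.616 0.618 0.618 0.618 0.62  0.621
 0.621 0.623 0.623 0.625 0.625 0.626 0.629 0.631 0.631 0.631 0.634 0.634
 0.636 0.636 0.637 0.65  0.65  0.652]
scene0 0.09 [0.495 0.498 0.498 0.498 0.5   0.502 0.502 0.504 0.505 0.51  0.51  0.511
 0.513 0.514 0.517 0.517 0.518 0.614 0.615 0.616 0.617 0.619 0.619 0.623
 0.624 0.625 0.625 0.63  0.63  0.63  0.632 0.634 0.635 0.635 0.635 0.637
 0.637 0.651 0.652 0.652 0.654 0.654 0.657 0.657 0.659 0.662 0.662 0.663
 0.665 0.666 0.667 0.667 0.668 0.67  0.671 0.674]
scene0 0.1455 [0.493 0.495 0.496 0.497 0.613 0.614 0.615 0.618 0.618 0.619 0.621 0.622
 0.625 0.626 0.628 0.629 0.632 0.633 0.634 0.636 0.637]
```

View pics/cropC.png

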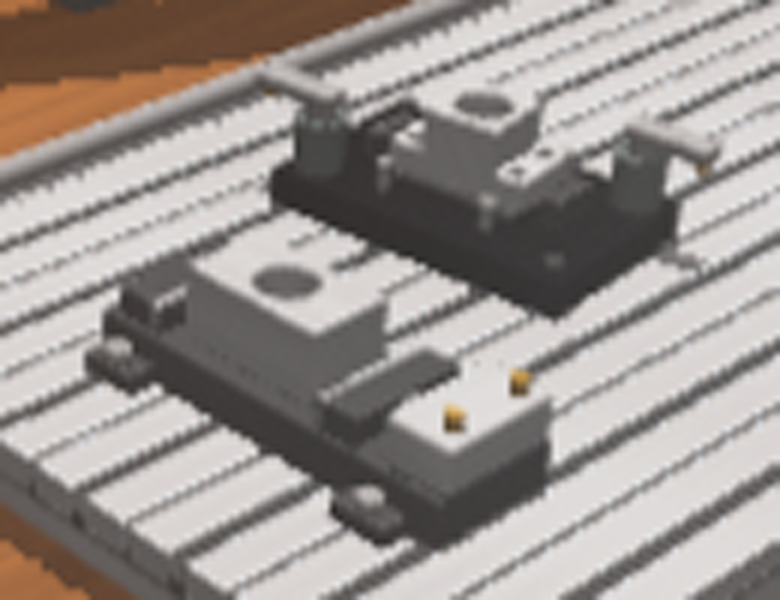

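```bash
cat > go.py <<'E'
from h import *
import sys
np.set_printoptions(precision=4,suppress=True)
def go(x,y,z,yaw):
    s=ctrl.get_state(); M=R.from_quat(s['tcp_rot']).as_matrix(); p=s['eef_pos']
    a=np.radians(yaw); T=np.array([[np.cos(a),0,-np.sin(a)],[np.sin(a),0,np.cos(a)],[0,-1,0]])
    w=R.from_matrix(M.T@T).as_rotvec(); d=M.T@(np.array([x,y,z])-p)
    print(' t',round(s['time'],2),'w',w,'d',d,'rows',np.linalg.norm(d)/.0417,'rot rows',np.degrees(np.linalg.norm(w))/7.16, 'op',round(s['opening'],3),'F',s['contact_force'])
if __name__=='__main__':
    v=list(map(float,sys.argv[1:])); go(*v)
E
python3 go.py .5547 -.1255 .15 -17.2
```

```text
t 0.15 w [ 0.0019 -0.0256 -0.0003] d [ 0.5658  0.0812 -0.6157] rows 20.146783256299365 rot rows 0.20542857229027012 op 0.999 F [-0.1698  0.2288 -0.3744]
```

>>> jog_arm(deltas=[[[0.0,-0.0256,0],[0.5658,0.0812,-0.6157],1],[[0.0019,-0.0256,0],[0.5658,0.0812,-0.6157],1],[[0.0019,-0.0256,0],[0.5658,0.0812,-0.6157],1],[[0.0019,-0.0256,0],[0.5658,0.0812,-0.6157],1],[[0.0019,-0.0256,0],[0.5658,0.0812,-0.6157],1],[[0.0019,-0.0256,0],[0.5658,0.0812,-0.6157],1],[[0.0019,-0.0256,0],[0.5658,0.0812,-0.6157],1],[[0.0019,-0.0256,0],[0.5658,0.0812,-0.6157],1],[[0.0019,-0.0256,0],[0.5658,0.0812,-0.6157],1],[[0.0019,-0.0256,0],[0.5658,0.0812,-0.6157],1]], force=60)

```text
time: 0.98
eef_pos: [0.384, 0.2584, 0.1907]
tcp_rot: [-0.699, 0.106, -0.106, 0.699]
contact_force: [0.5, 0.9, 0.1]
opening: 0.997
```

```bash
python3 go.py .5547 -.1255 .15 -17.2
```

```text
t 0.98 w [-0.0002  0.0005 -0.0001] d [ 0.2765  0.0406 -0.3164] rows 10.123383073755184 rot rows 0.00457079824860935 op 0.997 F [0.5359 0.8806 0.0688]
```

Works as expected. Continue.

>>> jog_arm(deltas=[[[0,0,0],[0.2765,0.0406,-0.3164],1],[[0,0,0],[0.2765,0.0406,-0.3164],1],[[0,0,0],[0.2765,0.0406,-0.3164],1],[[0,0,0],[0.2765,0.0406,-0.3164],1],[[0,0,0],[0.2765,0.0406,-0.3164],1],[[0,0,0],[0.2765,0.0406,-0.3164],1],[[0,0,0],[0.2765,0.0406,-0.3164],1],[[0,0,0],[0.2765,0.0406,-0.3164],1],[[0,0,0],[0.2765,0.0406,-0.3164],1],[[0,0,0],[0.2765,0.0406,-0.3164],1]])

```text
time: 1.82
eef_pos: [0.552, -0.121, 0.1502]
tcp_rot: [-0.699, 0.106, -0.106, 0.699]
contact_force: [1.4, -0.4, 1.0]
opening: 0.999
```

>>> jog_arm(deltas=[[[0,0,0],[0,0,0],1],[[0,0,0],[0,0,0],1]])

```text
time: 1.98
eef_pos: [0.5521, -0.1231, 0.1493]
tcp_rot: [-0.699, 0.108, -0.106, 0.699]
contact_force: [-0.4, 0.9, -0.2]
opening: 1.004
```

```bash
python3 - <<'E'
from h import *
s=ctrl.get_state()
c=snap('wrist','w1'); 
M=R.from_quat(s['tcp_rot']).as_matrix()
# overlay expected block top corners & tcp
def proj(p):
    q=np.linalg.inv(c['mount'])@np.r_[M.T@(p-s['eef_pos']),1]
    v=np.array([q[0],-q[1],-q[2]]); th=np.arctan2(np.hypot(v[0],v[1]),v[2]); k=c['fx']*th/np.hypot(v[0],v[1])
    return c['cx']+k*v[0],c['cy']+k*v[1]
im=c['pixels'].copy(); a=np.radians(-17.2)
for i,j in((38,22),(38,-22),(-38,22),(-38,-22)):
    p=np.array([.5547+(i*np.cos(a)-j*np.sin(a))/1000,-.1255+(i*np.sin(a)+j*np.cos(a))/1000,.048])
    u,v=proj(p); cv2.circle(im,(int(round(u)),int(round(v))),3,(0,0,255),1)
cv2.imwrite('pics/w1o.png',im)
E
python3 go.py .5547 -.1255 .018 -17.2
```

```text
t 2.03 w [-0.0009 -0.0019 -0.0024] d [ 0.0044  0.1314 -0.003 ] rows 3.1546789243956055 rot rows 0.025252397075357702 op 1.001 F [0.051  0.8506 0.1675]
```

View pics/w1o.png

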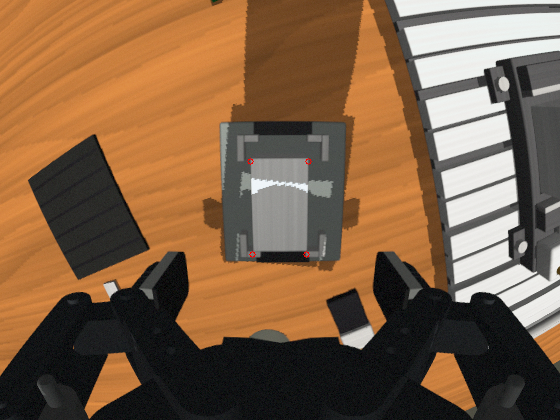

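The wrist picture shows the raw block in the carrier at about (280,207); my predicted corners (red) land on its corners. Descend and grip.

>>> jog_arm(deltas=[[[0,0,-0.002],[0.0044,0.04,-0.003],1],[[0,0,-0.002],[0.0044,0.08,-0.003],1],[[0,0,-0.002],[0.0044,0.11,-0.003],1],[[0,0,-0.002],[0.0044,0.1314,-0.003],1],[[0,0,-0.002],[0.0044,0.1314,-0.003],1],[[0,0,-0.002],[0.0044,0.1314,-0.003],0.3],[[0,0,-0.002],[0.0044,0.1314,-0.003],0.3],[[0,0,-0.002],[0.0044,0.1314,-0.003],0.3],[[0,0,-0.002],[0.0044,0.1314,-0.003],0.3],[[0,0,-0.002],[0.0044,0.1314,-0.003],0.3]], force=60)

```text
time: 2.87
eef_pos: [0.5567, -0.1259, 0.0209]
tcp_rot: [-0.699, 0.105, -0.108, 0.699]
contact_force: [-0.2, 1.2, 6.5]
opening: 0.505
```

>>> jog_arm(deltas=[[[0,0,0],[0,0,0],0.3],[[0,0,0],[0,0,0],0.3],[[0,0,0],[0,0,0],0.3]])

```text
time: 3.12
eef_pos: [0.5565, -0.1259, 0.0209]
tcp_rot: [-0.699, 0.105, -0.108, 0.699]
contact_force: [-0.3, 1.0, 0.1]
opening: 0.505
```

```bash
python3 go.py .5547 -.1255 .12 -17.2;python3 go.py .508 -.330 .09 -17.2;python3 go.py .508 -.330 .0149 -17.2
```

```text
t 3.12 w [-0.0009 -0.0018  0.0044] d [-0.0014 -0.0991 -0.0001] rows 2.3758899447372794 rot rows 0.038803506217547544 op 0.505 F [-0.3004  1.0345  0.1424]
 t 3.12 w [-0.0009 -0.0018  0.0044] d [ 0.0147 -0.0692 -0.2093] rows 5.2972818258770245 rot rows 0.038803506217547544 op 0.505 F [-0.3004  1.0345  0.1424]
 t 3.12 w [-0.0009 -0.0018  0.0044] d [ 0.0144  0.0059 -0.2093] rows 5.033855187006065 rot rows 0.038803506217547544 op 0.505 F [-0.3004  1.0345  0.1424]
```

>>> jog_arm(deltas=[[[0,0,0],[0,-0.03,0],0.3],[[0,0,0.004],[0,-0.065,0],0.3],[[0,0,0.004],[0,-0.08,-0.03],0.3],[[0,0,0.004],[0.005,-0.07,-0.07],0.3],[[0,0,0.004],[0.0147,-0.06,-0.11],0.3],[[0,0,0.004],[0.0147,-0.06,-0.15],0.3],[[0,0,0.004],[0.0147,-0.06,-0.19],0.3],[[0,0,0.004],[0.0147,-0.06,-0.2093],0.3],[[0,0,0.004],[0.0147,-0.05,-0.2093],0.3],[[0,0,0.004],[0.0147,-0.03,-0.2093],0.3]])

```text
time: 3.95
eef_pos: [0.5087, -0.3328, 0.0522]
tcp_rot: [0.699, -0.106, 0.109, -0.698]
contact_force: [0.5, 0.2, -4.4]
opening: 0.503
```

```bash
python3 go.py .508 -.330 .015 -17.2
```

```text
t 3.95 w [ 0.0008 -0.0052  0.0046] d [-0.0017  0.0372  0.0025] rows 0.8950458029665582 rot rows 0.05555150969761543 op 0.503 F [ 0.4697  0.2126 -4.4467]
```

>>> jog_arm(deltas=[[[0,-0.005,0.004],[-0.001,0.012,0.002],0.3],[[0,-0.005,0.004],[-0.001,0.024,0.002],0.3],[[0,-0.005,0.004],[-0.001,0.032,0.002],0.3],[[0,-0.005,0.004],[-0.001,0.036,0.002],0.3],[[0,-0.005,0.004],[-0.001,0.037,0.002],0.3],[[0,-0.005,0.004],[-0.001,0.037,0.002],0.3]])

```text
time: 4.45
eef_pos: [0.509, -0.3304, 0.0153]
tcp_rot: [0.7, -0.105, 0.106, -0.699]
contact_force: [0.0, -0.0, -4.3]
opening: 0.503
```

```bash
python3 go.py .508 -.330 .015 -17.2
```

```text
t 4.45 w [0.0011 0.0006 0.0012] d [-0.0011  0.0003  0.0001] rows 0.026502778529222514 rot rows 0.01435699967381472 op 0.503 F [ 0.0321 -0.0328 -4.2912]
```

Not yet in contact (the weight still hangs). Lower in small steps.

>>> jog_arm(deltas=[[[0,0,0],[0,0.001,0],0.3],[[0,0,0],[0,0.002,0],0.3],[[0,0,0],[0,0.002,0],0.3]])

```text
time: 4.7
eef_pos: [0.5094, -0.3306, 0.015]
tcp_rot: [0.7, -0.105, 0.106, -0.699]
contact_force: [-3.6, 2.6, 4.7]
opening: 0.505
```

>>> jog_arm(deltas=[[[0,0,0],[0,0,0],1],[[0,0,0],[0,0,0],1],[[0,0,0],[0,0,0],1],[[0,0,0],[0,0,0],1],[[0,0,0],[0,-0.02,0],1],[[0,0,0],[0,-0.06,0],1],[[0,0,0],[0,-0.1,0],1],[[0,0,0],[0,-0.14,0],1],[[0,0,0],[0,-0.16,0],1]])

```text
time: 5.45
eef_pos: [0.5113, -0.332, 0.1813]
tcp_rot: [0.701, -0.102, 0.108, -0.697]
contact_force: [0.0, -0.3, 0.9]
opening: 1.001
```

```bash
python3 go.py .510 .3118 .17 7
```

```text
t 5.45 w [ 0.007  -0.421   0.0083] d [-0.1909  0.0064  0.615 ] rows 15.4424082644634 rot rows 3.370369550927309 op 1.001 F [ 0.0075 -0.3327  0.8542]
```

>>> jog_arm(deltas=[[[0.007,-0.421,0.008],[-0.191,0.006,0.615],1],[[0.007,-0.421,0.008],[-0.191,0.006,0.615],1],[[0.007,-0.421,0.008],[-0.191,0.006,0.615],1],[[0.007,-0.421,0.008],[-0.191,0.006,0.615],1],[[0.007,-0.421,0.008],[-0.191,0.006,0.615],1],[[0.007,-0.421,0.008],[-0.191,0.006,0.615],1],[[0.007,-0.421,0.008],[-0.191,0.006,0.615],1],[[0.007,-0.421,0.008],[-0.191,0.006,0.615],1],[[0.007,-0.421,0.008],[-0.191,0.006,0.615],1],[[0.007,-0.421,0.008],[-0.191,0.006,0.615],1]])

```text
time: 6.28
eef_pos: [0.5095, 0.0883, 0.1723]
tcp_rot: [0.706, 0.044, -0.042, -0.706]
contact_force: [0.5, -0.5, -0.4]
opening: 1.002
```

```bash
python3 go.py .510 .3118 .17 7
```

```text
t 6.28 w [ 0.0002 -0.0003  0.0016] d [0.0277 0.0023 0.2218] rows 5.359603764460176 rot rows 0.013393363635259291 op 1.002 F [ 0.546  -0.5445 -0.4236]
```

>>> jog_arm(deltas=[[[0,0,0],[0.028,0.002,0.222],1],[[0,0,0],[0.028,0.002,0.222],1],[[0,0,0],[0.028,0.002,0.222],1],[[0,0,0],[0.028,0.002,0.222],1],[[0,0,0],[0.028,0.002,0.222],1],[[0,0,0],[0.028,0.002,0.222],1],[[0,0,0],[0.028,0.002,0.222],1],[[0,0,0],[0.028,0.002,0.222],1]])

```text
time: 6.95
eef_pos: [0.51, 0.3129, 0.17]
tcp_rot: [0.706, 0.044, -0.043, -0.706]
contact_force: [0.0, 0.2, 0.3]
opening: 0.999
```

```bash
cat > ov.py <<'E'
from h import *
import sys
def ov(name,sets):
    s=ctrl.get_state(); c=snap('wrist',name)
    M=R.from_quat(s['tcp_rot']).as_matrix(); im=c['pixels'].copy()
    for (x,y,z,yaw,hx,hy,col) in sets:
        a=np.radians(yaw)
        for i,j in((hx,hy),(hx,-hy),(-hx,hy),(-hx,-hy)):
            p=np.array([x+(i*np.cos(a)-j*np.sin(a))/1000,y+(i*np.sin(a)+j*np.cos(a))/1000,z])
            q=np.linalg.inv(c['mount'])@np.r_[M.T@(p-s['eef_pos']),1]
            v=np.array([q[0],-q[1],-q[2]]); k=c['fx']*np.arctan2(np.hypot(v[0],v[1]),v[2])/np.hypot(v[0],v[1])
            cv2.circle(im,(int(round(c['cx']+k*v[0])),int(round(c['cy']+k*v[1]))),3,col,1)
    cv2.imwrite('pics/'+name+'o.png',im)
E
python3 - <<'E'
from ov import *
ov('w2',[(.5095,.3125,.112,7,20,22,(0,0,255)),(.5095,.3125,.09,7,38,22,(0,255,255)),(.5108,.3095,.070,6.6,85,55,(0,255,0))])
E
python3 go.py .510 .3120 .082 7
```

```text
t 7.0 w [0.0008 0.0005 0.0013] d [-0.0002  0.088   0.0002] rows 2.110330565977379 rot rows 0.013091502030814316 op 1.0 F [ 0.5772 -0.5085 -0.2882]
```

View pics/w2o.png

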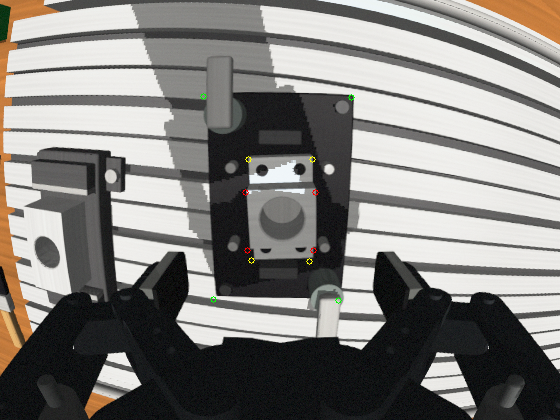

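The housing (280,215) matches my predicted corners; clamps (220,90) and (326,315) are clear of the fingers. Grip it.

>>> jog_arm(deltas=[[[0,0,0],[0,0.03,0],1],[[0,0,0],[0,0.06,0],1],[[0,0,0],[0,0.08,0],1],[[0,0,0],[0,0.088,0],1],[[0,0,0],[0,0.088,0],1],[[0,0,0],[0,0.088,0],0.3],[[0,0,0],[0,0.088,0],0.3],[[0,0,0],[0,0.088,0],0.3],[[0,0,0],[0,0.088,0],0.3],[[0,0,0],[0,0.088,0],0.3]], force=60)

```text
time: 7.83
eef_pos: [0.512, 0.3125, 0.0846]
tcp_rot: [-0.706, -0.045, 0.041, 0.706]
contact_force: [1.1, 0.2, 5.5]
opening: 0.504
```

>>> jog_arm(deltas=[[[0,0,0],[0,0,0],0.3],[[0,0,0],[0,0,0],0.3]])

```text
time: 8.0
eef_pos: [0.512, 0.3125, 0.0848]
tcp_rot: [-0.705, -0.046, 0.041, 0.706]
contact_force: [-0.1, -0.5, -2.0]
opening: 0.5
```

```bash
python3 go.py .5548 -.1225 .10 -17.3
```

```text
t 8.0 w [-0.0017  0.4248  0.0062] d [-0.0107 -0.0154 -0.437 ] rows 10.489595807425506 rot rows 3.3993800163901455 op 0.5 F [-0.087  -0.525  -2.0497]
```

>>> jog_arm(deltas=[[[0,0,0.006],[0,-0.04,0],0.3],[[0,0,0.006],[0,-0.08,0],0.3],[[0,0,0.006],[0,-0.1,0],0.3],[[0,0.1,0.006],[0,-0.1,-0.04],0.3],[[0,0.2,0.006],[-0.002,-0.1,-0.08],0.3],[[0,0.3,0.006],[-0.004,-0.1,-0.12],0.3],[[0,0.4,0.006],[-0.006,-0.1,-0.16],0.3],[[0,0.425,0.006],[-0.008,-0.1,-0.2],0.3],[[0,0.425,0.006],[-0.01,-0.1,-0.24],0.3],[[0,0.425,0.006],[-0.01,-0.1,-0.28],0.3]])

```text
time: 8.83
eef_pos: [0.5345, 0.0317, 0.1836]
tcp_rot: [-0.698, 0.107, -0.106, 0.7]
contact_force: [0.7, 0.5, -2.1]
opening: 0.502
```

```bash
python3 go.py .5567 -.1225 .08 -17.3
```

```text
t 8.83 w [-0.0013  0.0002 -0.0022] d [ 0.0673  0.1033 -0.1408] rows 4.487569202899033 rot rows 0.02026032405080715 op 0.502 F [ 0.7335  0.5455 -2.1032]
```

>>> jog_arm(deltas=[[[0,0,0],[0.02,0,-0.04],0.3],[[0,0,0],[0.04,0.01,-0.075],0.3],[[0,0,0],[0.055,0.02,-0.11],0.3],[[0,0,0],[0.067,0.04,-0.14],0.3],[[0,0,0],[0.067,0.07,-0.141],0.3],[[0,0,0],[0.067,0.1,-0.141],0.3],[[0,0,0],[0.067,0.125,-0.141],0.3],[[0,0,0],[0.067,0.14,-0.141],0.3],[[0,0,0],[0.067,0.15,-0.141],0.3],[[0,0,0],[0.067,0.15,-0.141],0.3]])

```text
time: 9.67
eef_pos: [0.5538, -0.1215, 0.03]
tcp_rot: [-0.698, 0.109, -0.103, 0.7]
contact_force: [0.0, 0.5, -1.6]
opening: 0.506
```

```bash
python3 go.py .5567 -.1225 .0208 -17.3
```

```text
t 9.67 w [-0.0019  0.0002 -0.0089] d [ 0.0031  0.0091 -0.0001] rows 0.2315740393737673 rot rows 0.07247905961214161 op 0.506 F [ 0.027   0.4518 -1.6179]
```

>>> jog_arm(deltas=[[[0,0,-0.009],[0.003,0.005,0],0.3],[[0,0,-0.009],[0.003,0.008,0],0.3],[[0,0,-0.009],[0.003,0.0095,0],0.3],[[0,0,-0.009],[0.003,0.0095,0],0.3]])

```text
time: 10.0
eef_pos: [0.557, -0.1224, 0.0209]
tcp_rot: [-0.699, 0.106, -0.107, 0.7]
contact_force: [-0.4, -0.5, -2.2]
opening: 0.5
```

>>> jog_arm(deltas=[[[0,0,0],[0,0.001,0],0.3],[[0,0,0],[0,0.002,0],0.3],[[0,0,0],[0,0.002,0],0.3]])

```text
time: 10.25
eef_pos: [0.5577, -0.1226, 0.0206]
tcp_rot: [-0.699, 0.105, -0.107, 0.7]
contact_force: [-2.5, 0.6, 4.6]
opening: 0.505
```

In contact; release and rise.

>>> jog_arm(deltas=[[[0,0,0],[0,0,0],1],[[0,0,0],[0,0,0],1],[[0,0,0],[0,0,0],1],[[0,0,0],[0,0,0],1],[[0,0,0],[0,-0.02,0],1],[[0,0,0],[0,-0.06,0],1],[[0,0,0],[0,-0.1,0],1],[[0,0,0],[0,-0.14,0],1],[[0,0,0],[0,-0.155,0],1],[[0,0,0],[0,-0.155,0],1]])

```text
time: 11.08
eef_pos: [0.5605, -0.124, 0.182]
tcp_rot: [0.7, -0.101, 0.111, -0.699]
contact_force: [1.0, 0.3, -0.5]
opening: 1.003
```

```bash
python3 - <<'E'
from ov import *
ov('w3',[(.5548,-.1225,.048,-17.3,20,22,(0,0,255)),(.5548,-.1225,.026,-17.3,38,22,(0,255,255)),(.5548,-.1225,.012,-17.3,65,55,(0,255,0))])
E
python3 go.py .568 .1212 .17 0.4
```

```text
t 11.13 w [ 0.0003 -0.3083  0.0085] d [-0.0639  0.0083  0.2363] rows 5.873477084788965 rot rows 2.46782387811667 op 1.004 F [-0.7627 -0.3834 -0.0317]
```

View pics/w3o.png

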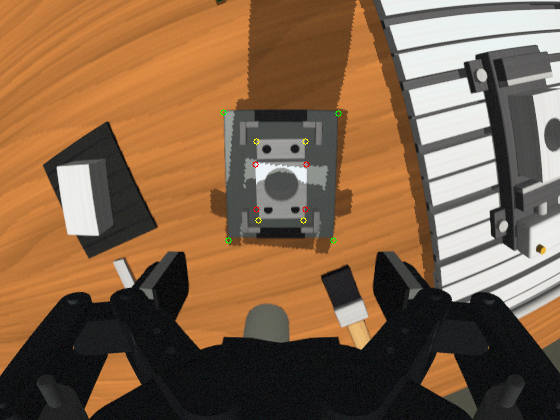

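The housing sits centred in the carrier (281,180), matching the predicted corners, and the raw block lies on the mat (85,198). Next, the bored block in the vise.

>>> jog_arm(deltas=[[[0,-0.308,0.008],[-0.064,0.008,0.236],1],[[0,-0.308,0.008],[-0.064,0.008,0.236],1],[[0,-0.308,0.008],[-0.064,0.008,0.236],1],[[0,-0.308,0.008],[-0.064,0.008,0.236],1],[[0,-0.308,0.008],[-0.064,0.008,0.236],1],[[0,-0.308,0.008],[-0.064,0.008,0.236],1],[[0,-0.308,0.008],[-0.064,0.008,0.236],1],[[0,-0.308,0.008],[-0.064,0.008,0.236],1],[[0,-0.308,0.008],[-0.064,0.008,0.236],1]])

```text
time: 11.88
eef_pos: [0.5668, 0.1207, 0.1682]
tcp_rot: [0.707, 0.001, -0.004, -0.707]
contact_force: [0.3, 0.3, 0.5]
opening: 1.001
```

```bash
python3 - <<'E'
from ov import *
ov('w4',[(.566,.1212,.110,0.4,38,22,(0,0,255)),(.5657,.123,.088,0.4,47,32,(0,255,0))])
E
python3 go.py .566 .1212 .080 0.4
```

```text
t 11.93 w [ 0.0008 -0.0011 -0.0023] d [-0.0009  0.0887  0.0012] rows 2.1265775501171365 rot rows 0.021405799180953814 op 1.001 F [ 0.0756 -0.0218  0.0701]
```

View pics/w4o.png

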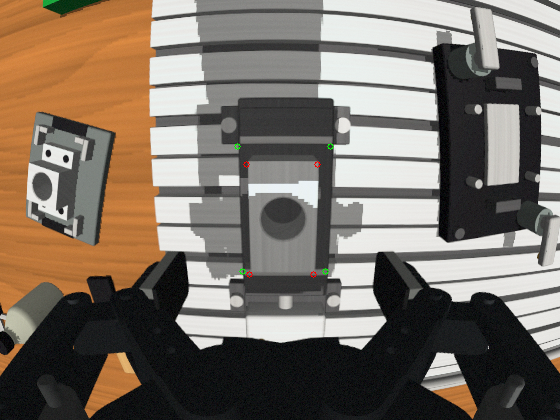

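The bored block (282,220, plain metal, 28 mm bore, between the jaws) matches the prediction; the nest (502,145) is empty. Grip.

>>> jog_arm(deltas=[[[0,0,0],[0,0.03,0.001],1],[[0,0,-0.002],[-0.001,0.06,0.001],1],[[0,0,-0.002],[-0.001,0.08,0.0015],1],[[0,0,-0.002],[-0.001,0.0885,0.0015],1],[[0,0,-0.002],[-0.001,0.0885,0.0015],1],[[0,0,-0.002],[-0.001,0.0885,0.0015],0.3],[[0,0,-0.002],[-0.001,0.0885,0.0015],0.3],[[0,0,-0.002],[-0.001,0.0885,0.0015],0.3],[[0,0,-0.002],[-0.001,0.0885,0.0015],0.3],[[0,0,-0.002],[-0.001,0.0885,0.0015],0.3]], force=60)

```text
time: 12.77
eef_pos: [0.5676, 0.1216, 0.0825]
tcp_rot: [0.707, 0.004, -0.001, -0.707]
contact_force: [0.1, -0.3, 4.4]
opening: 0.504
```

>>> jog_arm(deltas=[[[0,0,0],[0,0,0],0.3],[[0,0,0],[0,0,0],0.3]])

```text
time: 12.93
eef_pos: [0.5674, 0.1216, 0.0825]
tcp_rot: [0.707, 0.004, -0.001, -0.707]
contact_force: [0.7, 0.5, -0.5]
opening: 0.51
```

```bash
python3 go.py .5128 .3100 .18 6.6
```

```text
t 12.93 w [ 0.001  -0.109   0.0041] d [-0.0531 -0.0979  0.1886] rows 5.252296665938613 rot rows 0.8728309011558827 op 0.51 F [ 0.6618  0.4615 -0.4689]
```

>>> jog_arm(deltas=[[[0,0,0],[0,-0.04,0],0.3],[[0,0,0.004],[0,-0.08,0],0.3],[[0,0,0.004],[0,-0.098,0.02],0.3],[[0,-0.04,0.004],[-0.01,-0.1,0.055],0.3],[[0,-0.08,0.004],[-0.02,-0.1,0.09],0.3],[[0,-0.109,0.004],[-0.03,-0.1,0.125],0.3],[[0,-0.109,0.004],[-0.045,-0.1,0.16],0.3],[[0,-0.109,0.004],[-0.0535,-0.098,0.1886],0.3],[[0,-0.109,0.004],[-0.0535,-0.08,0.1886],0.3],[[0,-0.109,0.004],[-0.0535,-0.06,0.1886],0.3]])

```text
time: 13.77
eef_pos: [0.5119, 0.3122, 0.1424]
tcp_rot: [0.706, 0.043, -0.041, -0.706]
contact_force: [1.1, 0.3, -3.2]
opening: 0.503
```

```bash
python3 go.py .5123 .310 .0848 6.6
```

```text
t 13.77 w [0.0005 0.0039 0.0023] d [-0.      0.0576 -0.0022] rows 1.3827933531396297 rot rows 0.036571503107084145 op 0.503 F [ 1.0811  0.3425 -3.1808]
```

>>> jog_arm(deltas=[[[0,0.004,0.002],[0,0.015,-0.002],0.3],[[0,0.004,0.002],[0,0.03,-0.002],0.3],[[0,0.004,0.002],[0,0.042,-0.002],0.3],[[0,0.004,0.002],[0,0.05,-0.002],0.3],[[0,0.004,0.002],[0,0.054,-0.002],0.3],[[0,0.004,0.002],[0,0.056,-0.002],0.3],[[0,0.004,0.002],[0,0.0565,-0.002],0.3]])

```text
time: 14.35
eef_pos: [0.5125, 0.3102, 0.086]
tcp_rot: [0.706, 0.041, -0.04, -0.706]
contact_force: [-0.3, 0.2, -3.6]
opening: 0.505
```

```bash
python3 go.py .5123 .310 .0848 6.6
```

```text
t 14.35 w [ 0.0004 -0.0002  0.0005] d [-0.0003  0.0012 -0.0002] rows 0.02947728692385298 rot rows 0.00541538343097761 op 0.505 F [-0.3354  0.1972 -3.5794]
```

>>> jog_arm(deltas=[[[0,0,0],[0,0.001,0],0.3],[[0,0,0],[0,0.002,0],0.3],[[0,0,0],[0,0.003,0],0.3],[[0,0,0],[0,0.003,0],0.3]])

```text
time: 14.68
eef_pos: [0.5133, 0.3105, 0.0845]
tcp_rot: [-0.706, -0.041, 0.04, 0.706]
contact_force: [-1.7, -0.9, 1.4]
opening: 0.506
```

In contact; release and rise.

>>> jog_arm(deltas=[[[0,0,0],[0,0,0],1],[[0,0,0],[0,0,0],1],[[0,0,0],[0,0,0],1],[[0,0,0],[0,0,0],1],[[0,0,0],[0,-0.02,0],1],[[0,0,0],[0,-0.06,0],1],[[0,0,0],[0,-0.09,0],1],[[0,0,0],[0,-0.095,0],1],[[0,0,0],[0,-0.095,0],1]])

```text
time: 15.43
eef_pos: [0.515, 0.3113, 0.1833]
tcp_rot: [-0.705, -0.044, 0.037, 0.707]
contact_force: [0.8, 0.5, -0.4]
opening: 1.002
```

```bash
python3 - <<'E'
from ov import *
ov('w5',[(.5108,.310,.112,6.6,38,22,(0,0,255)),(.5108,.310,.070,6.6,85,55,(0,255,0))])
c=snap('top','top2')
vv,uu=np.mgrid[0:420,0:560]; P=pt(c,uu.ravel(),vv.ravel())
m=(np.hypot(P[:,0]-.508,P[:,1]+.33)<.07)&(abs(P[:,2]-.043)<.008)
print(cv2.minAreaRect((P[m,:2]*1000).astype(np.float32)),P[m].mean(0))
E
python3 go.py .5094 -.3306 .17 -17.2
```

```text
((507.4772644042969, -331.16162109375), (45.26374053955078, 76.4518814086914), 72.50023651123047) [ 0.50692527 -0.32992697  0.04373902]
 t 15.53 w [0.0002 0.4152 0.0011] d [-0.0767  0.0088 -0.6362] rows 15.369212697796579 rot rows 3.322405257482245 op 0.997 F [ 1.3767  0.5113 -0.3432]
```

View pics/w5o.png

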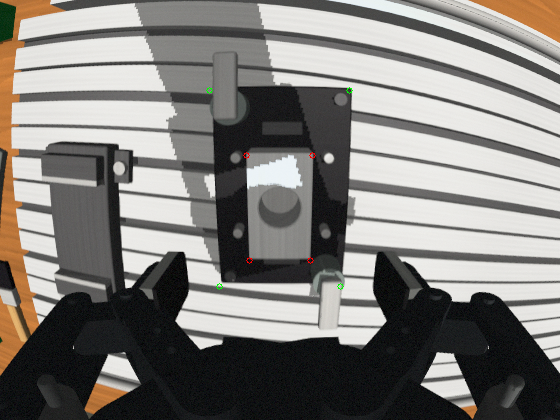

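The bored block (280,205) sits centred between the nest pins, and the vise is empty. The raw block on the mat measures (0.5075, -0.331), yaw -17.5°. Go fetch it.

>>> jog_arm(deltas=[[[0,0.415,0],[-0.077,0,-0.636],1],[[0,0.415,0],[-0.077,0,-0.636],1],[[0,0.415,0],[-0.077,0,-0.636],1],[[0,0.415,0],[-0.077,0,-0.636],1],[[0,0.415,0],[-0.077,0,-0.636],1],[[0,0.415,0],[-0.077,0,-0.636],1],[[0,0.415,0],[-0.077,0,-0.636],1],[[0,0.415,0],[-0.077,0,-0.636],1],[[0,0.415,0],[-0.077,0,-0.636],1],[[0,0.415,0],[-0.077,0,-0.636],1]])

```text
time: 16.37
eef_pos: [0.5085, -0.1076, 0.1763]
tcp_rot: [-0.699, 0.107, -0.105, 0.7]
contact_force: [0.0, 0.4, 0.4]
opening: 0.998
```

```bash
python3 go.py .5080 -.3306 .12 -17.3
```

```text
t 16.37 w [-0.0006  0.0017 -0.0034] d [ 0.0656  0.056  -0.2132] rows 5.51592941892741 rot rows 0.030892322328139245 op 0.998 F [0.0396 0.4098 0.4327]
```

>>> jog_arm(deltas=[[[0,0.002,-0.003],[0.066,0.056,-0.213],1],[[0,0.002,-0.003],[0.066,0.056,-0.213],1],[[0,0.002,-0.003],[0.066,0.056,-0.213],1],[[0,0.002,-0.003],[0.066,0.056,-0.213],1],[[0,0.002,-0.003],[0.066,0.056,-0.213],1],[[0,0.002,-0.003],[0.066,0.056,-0.213],1],[[0,0.002,-0.003],[0.066,0.056,-0.213],1],[[0,0.002,-0.003],[0.066,0.056,-0.213],1]])

```text
time: 17.03
eef_pos: [0.5067, -0.3303, 0.1167]
tcp_rot: [-0.697, 0.109, -0.105, 0.7]
contact_force: [-0.2, 0.8, 0.5]
opening: 1.001
```

```bash
python3 go.py .5080 -.3306 .012 -17.3
```

```text
t 17.03 w [-0.0035 -0.0028 -0.0057] d [ 0.0019  0.1047 -0.0003] rows 2.510514516269694 rot rows 0.05814326763041123 op 1.001 F [-0.1789  0.7696  0.4543]
```

>>> jog_arm(deltas=[[[0,0,0],[0,0.03,0],1],[[-0.003,-0.003,-0.006],[0.002,0.06,0],1],[[-0.003,-0.003,-0.006],[0.002,0.09,0],1],[[-0.003,-0.003,-0.006],[0.002,0.104,0],1],[[-0.003,-0.003,-0.006],[0.002,0.104,0],1],[[-0.003,-0.003,-0.006],[0.002,0.104,0],0.3],[[-0.003,-0.003,-0.006],[0.002,0.104,0],0.3],[[-0.003,-0.003,-0.006],[0.002,0.104,0],0.3],[[-0.003,-0.003,-0.006],[0.002,0.104,0],0.3],[[-0.003,-0.003,-0.006],[0.002,0.104,0],0.3]], force=60)

```text
time: 17.87
eef_pos: [0.5098, -0.3315, 0.0154]
tcp_rot: [0.7, -0.105, 0.108, -0.698]
contact_force: [-0.3, 1.4, 6.0]
opening: 0.504
```

>>> jog_arm(deltas=[[[0,0,0],[0,0,0],0.3],[[0,0,0],[0,0,0],0.3]])

```text
time: 18.03
eef_pos: [0.5096, -0.3314, 0.0154]
tcp_rot: [0.7, -0.105, 0.108, -0.698]
contact_force: [1.4, 0.5, 0.8]
opening: 0.505
```

```bash
python3 go.py .5667 .123 .19 0.4
```

```text
t 18.03 w [ 0.0019 -0.3088  0.0045] d [-0.0797 -0.1755  0.4506] rows 11.754175356697157 rot rows 2.471209021517252 op 0.505 F [1.4143 0.4744 0.8296]
```

>>> jog_arm(deltas=[[[0,0,0],[0,-0.04,0],0.3],[[0,0,0.004],[0,-0.08,0],0.3],[[0,0,0.004],[0,-0.12,0],0.3],[[0,0,0.004],[0,-0.155,0.02],0.3],[[0,-0.1,0.004],[-0.01,-0.175,0.055],0.3],[[0,-0.2,0.004],[-0.02,-0.175,0.095],0.3],[[0,-0.3,0.004],[-0.03,-0.175,0.135],0.3],[[0,-0.309,0.004],[-0.035,-0.175,0.175],0.3],[[0,-0.309,0.004],[-0.04,-0.175,0.215],0.3],[[0,-0.309,0.004],[-0.045,-0.175,0.255],0.3]])

```text
time: 18.87
eef_pos: [0.5404, -0.0721, 0.1884]
tcp_rot: [0.708, 0.002, -0.003, -0.707]
contact_force: [1.1, -0.0, -4.4]
opening: 0.504
```

```bash
python3 go.py .5675 .123 .16 0.4
```

```text
t 18.87 w [ 0.0013 -0.0003 -0.0023] d [0.0285 0.028  0.1949] rows 4.771764587098231 rot rows 0.02118526087309118 op 0.504 F [ 1.147  -0.0292 -4.43  ]
```

>>> jog_arm(deltas=[[[0,0,-0.002],[0.006,0,0.035],0.3],[[0,0,-0.002],[0.012,0,0.075],0.3],[[0,0,-0.002],[0.018,0,0.115],0.3],[[0,0,-0.002],[0.024,0.005,0.155],0.3],[[0,0,-0.002],[0.0285,0.015,0.185],0.3],[[0,0,-0.002],[0.0285,0.028,0.195],0.3],[[0,0,-0.002],[0.0285,0.04,0.195],0.3],[[0,0,-0.002],[0.0285,0.055,0.195],0.3],[[0,0,-0.002],[0.0285,0.06,0.195],0.3],[[0,0,-0.002],[0.0285,0.06,0.195],0.3]])

```text
time: 19.7
eef_pos: [0.5651, 0.1217, 0.1246]
tcp_rot: [0.708, -0.001, -0.004, -0.706]
contact_force: [-0.5, 0.2, -5.2]
opening: 0.506
```

```bash
python3 - <<'E'
from ov import *
ov('w6',[(.5657,.123,.088,0.4,47,32,(0,255,0))])
E
python3 go.py .5675 .123 .0834 0.4
```

```text
t 19.75 w [ 0.0018 -0.0017 -0.004 ] d [0.0014 0.0429 0.0013] rows 1.02943889020635 rot rows 0.03770907197721894 op 0.5 F [ 0.1727  0.0634 -4.6202]
```

View pics/w6o.png

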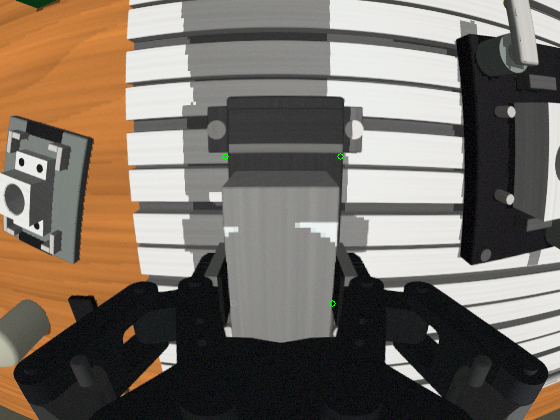

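The raw block is level in the grip and square above the vise gap. The jaw face at row 156 lies clear of the block's end. Lower it.

>>> jog_arm(deltas=[[[0,0,-0.004],[0.0014,0.012,0.0013],0.3],[[0,0,-0.004],[0.0014,0.024,0.0013],0.3],[[0,0,-0.004],[0.0014,0.033,0.0013],0.3],[[0,0,-0.004],[0.0014,0.038,0.0013],0.3],[[0,0,-0.004],[0.0014,0.041,0.0013],0.3],[[0,0,-0.004],[0.0014,0.0415,0.0013],0.3],[[0,0,-0.004],[0.0014,0.0415,0.0013],0.3]])

```text
time: 20.33
eef_pos: [0.5677, 0.123, 0.0849]
tcp_rot: [0.708, 0.002, -0.002, -0.706]
contact_force: [0.2, 0.2, -3.8]
opening: 0.505
```

>>> jog_arm(deltas=[[[0,0,0],[0,0.001,0],0.3],[[0,0,0],[0,0.002,0],0.3],[[0,0,0],[0,0.002,0],0.3]])

```text
time: 20.58
eef_pos: [0.5682, 0.123, 0.0835]
tcp_rot: [0.708, 0.002, -0.001, -0.706]
contact_force: [-0.1, -0.9, -4.4]
opening: 0.506
```

>>> jog_arm(deltas=[[[0,0,0],[0,0.001,0],0.3],[[0,0,0],[0,0.002,0],0.3],[[0,0,0],[0,0.002,0],0.3]])

```text
time: 20.83
eef_pos: [0.5682, 0.1231, 0.0834]
tcp_rot: [0.708, 0.002, -0.002, -0.706]
contact_force: [-4.1, -0.9, 5.4]
opening: 0.505
```

Contact; release and rise.

>>> jog_arm(deltas=[[[0,0,0],[0,0,0],1],[[0,0,0],[0,0,0],1],[[0,0,0],[0,0,0],1],[[0,0,0],[0,0,0],1],[[0,0,0],[0,-0.02,0],1],[[0,0,0],[0,-0.06,0],1],[[0,0,0],[0,-0.1,0],1],[[0,0,0],[0,-0.14,0],1],[[0,0,0],[0,-0.15,0],1],[[0,0,0],[0,-0.15,0],1]])

```text
time: 21.67
eef_pos: [0.5709, 0.1235, 0.2391]
tcp_rot: [0.708, 0.006, 0.002, -0.707]
contact_force: [0.7, 0.2, -0.2]
opening: 1.001
```

Run:
```python
from ov import *
ov('w7',[(.5657,.123,.110,0.4,38,22,(0,0,255))])
c=snap('scene','scene3')
vv,uu=np.mgrid[0:420,0:560]; P=pt(c,uu.ravel(),vv.ravel())
for k,(x,y,z) in dict(vise=(.5657,.123,.11),nest=(.511,.31,.112),car=(.555,-.1225,.048)).items():
    m=(np.hypot(P[:,0]-x,P[:,1]-y)<.05)&(abs(P[:,2]-z)<.006)
    q=P[m]; A=np.c_[q[:,:2]-q[:,:2].mean(0),np.ones(len(q))]; f=np.linalg.lstsq(A,q[:,2],rcond=None)[0]
    print(k,m.sum(),cv2.minAreaRect((q[:,:2]*1000).astype(np.float32)),'zmed',np.median(q[:,2]),'tilt',f[:2])
```

```text
vise 327 ((565.5865478515625, 123.04983520507812), (47.11982727050781, 78.8757553100586), 89.1518783569336) zmed 0.110288221097948 tilt [-0.01225153  0.04012853]
nest 228 ((511.60040283203125, 310.44183349609375), (78.06555938720703, 49.08089065551758), 4.649607181549072) zmed 0.11196769756571998 tilt [-0.01421845  0.03475164]
car 213 ((555.1019287109375, -121.37368774414062), (44.475521087646484, 42.8551139831543), 74.36786651611328) zmed 0.04789475416957434 tilt [-0.02522241  0.0128375 ]
```

View pics/w7o.png

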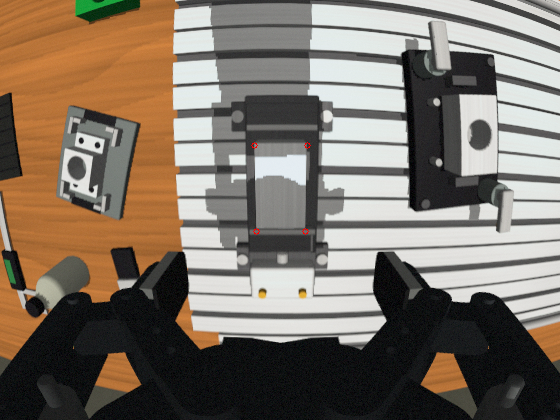

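View pics/scene3.png

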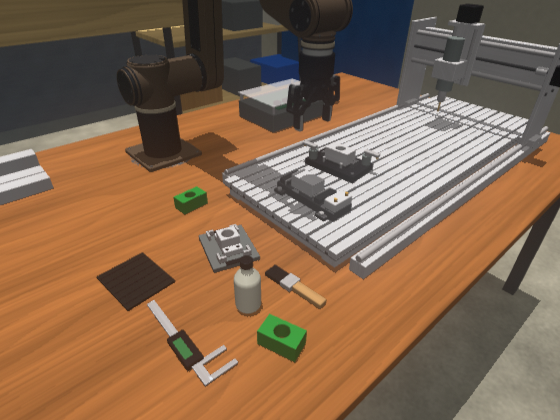

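All three parts are in place: housing in the carrier (228,237), bored block in the nest (340,155), raw block in the vise (308,188). The bystanders haven't moved and the gripper is clear, so I'm handing in.

```bash
python3 -c "
from h import *
s=ctrl.get_state();print(s['dq'],s['contact_force']);print(ctrl.sign_off())"
```

```text
[-0.00124564  0.03018719  0.04763907  0.00028366  0.00269584 -0.00076867] [-0.97399475 -1.08189736 -0.33497999]
the job is handed in; nothing more can be done
None
```

The three parts have each moved on one station, and I handed the job in at about 22 s. I parked the raw block on the mat, moved the housing from the nest to the carrier and the bored block from the vise to the nest, then put the raw block in the vise. Each part was lowered until it touched before I let go.

**Position:** In the last scene picture all three part centres are within about 2 mm of their seat centres, and the top faces are at the expected heights (0.110, 0.112 and 0.048 m).

**Angle:** The vise and nest parts measured within about 2° of square. The housing's top is nearly square in outline, so its angle there is less certain, but it looked square in the wrist picture.

**Flatness:** Fitting planes to the top faces gave apparent tilts of 0.03 to 0.04 rad. I put this down to camera noise and points on the part edges. It is below the 0.1 rad limit.

**Surroundings:** The oil bottle, brush, caliper and both green look-alikes look unmoved in the picture; I did not measure them again. The gripper was open and well above the parts. The arm was still settling very slightly at hand-in, at 0.05 rad/s or less.

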